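# Clamp a lock cylinder in the bench jig

## Robot

A 6-joint arm with a two-finger parallel gripper is mounted at the origin on the work surface. World frame = base frame: x ahead of the robot, y to its left, z up, the work surface at z = 0. Lengths are in m, angles in degrees, forces in N, time in s.
With the tool pointing down it reaches from about 0.35 to 0.875 m from the base axis. Payload 4.2 kg.
Tool frame: the origin (TCP) lies midway between the tips of the shut fingers; the grasp point (between the pads) lies 19 mm behind it (r.pinch_z is the distance from the TCP to the grasp point, in m); z points along the fingers, y is the line along which they close (so a half turn about z gives the same grasp; the last joint's range is limited). The gripper opens to 87 mm and grips with 3 to 60 N. Pads are 19 mm wide; open, the fingers measure 117 mm over their backs; the gripper's body (75 mm by 190 mm) begins 51 mm behind the grasp point.
Start: joints at [87.468, 22.042, 0.453, 0, -68.411, -14.817], TCP at [0.186, 0.597, 0.223] pointing down, gripper open.
Joint ranges: [-179.83, 179.83], [-69.29, 118.12], [-61.27, 80.66], [-181.25, 117.63], [-171.15, -9.14], [-177.46, 177.46]. Speed limits (degrees/s): [159.86, 159.86, 180, 180, 180, 180].

## Interface

Orientations are given as a 3x3 rotation matrix whose columns are the frame's x, y, z axes.
In Python, from station import r, imaging, models gives the robot as it stands. The module is installed in compiled form; this text tells all that it offers.
- The arm moves only by the tool apply_moves, never from a script. Its argument "moves" is a list of rows, each a list of 2 entries, a list of its own where there are three numbers: the shift along the tool's x, y, z in m, then the turn about the tool's z in degrees. A call has 1 to 5 rows; each row shifts and turns the commanded pose from where the row before left it, along the tool's axes as they then stand; what a row does not reach is not made up. A row lasts 1/12 s, in which the tool goes at most 41.7 mm and 7.16 degrees, less where a joint would pass 70% of its speed; a pose out of reach is approached as far as the arm can. A call is refused whole if a number of a shift passes 0.0417 or a number of a turn 7.16, either way. A call with a gripper value outside its range is refused whole. "hand" is the finger opening in m, from 0 to 0.087, set as the call begins (left out, the last holds). The fingers move at their own pace and stop on an object; the grip force is fixed at half the most. Time passes only in rows, so rows that do not move let the fingers close. It gives the time, the measured TCP pose, the force, the opening and the grip force at its end, in the units of the state.
- r.sense(): the state, without advancing time (a new reading comes with each control period).
- imaging.capture(name): name is "side" or "top"; returns a dict with "frame" (480x640x3 uint8, blue, green, red), "intrinsics" (3x3 intrinsics, pixels), "eye" and "orientation" of the camera in the world. Camera axes: x right, y down, z forward; pixel columns grow to the right and rows downward; lengths in m; the calibration is good to about 2 mm. A picture is of the moment at which its call begins. There is no depth.
- r.finish_job(): hands the job in; it is judged then, once.
Trained networks look in a picture, given as the dict that the camera call returned (one of the last four; its "shot" number tells which), for a name from the list of things; names that differ only in an ending like _2 or _b are one class to them, and where a whole thing is asked for, a point or a joint stands for the part that bears it (a point fixed in the world has none). Each returns a list of dicts, best first, with "confidence" (0 to 1); they miss things now and then, are a little off and sometimes report something else, mostly with a low value. They report only what shows in the picture. A call takes as long as a camera call.
- models.cut_out(picture, target): "region" (480x640 bool, what is visible of it) and "extent" ([left, top, width, height] as shares, 0 to 1, of the picture: columns of its width, rows of its height, round what is visible of it).
- models.place_of(picture, target): "at" ([column, row] as shares, 0 to 1, of the picture: columns of its width, rows of its height: a listed point, or the origin of a listed thing).
The state is a dict: "time_s": time; "joints": joint angles; "joint_velocities": joint speeds; "effort": joint torques, N m; "tcp_pos": TCP position; "ee_rot": TCP orientation; "wrist_force": force on the tool from outside, world axes, zero at the start; "moment": the same for the moment, N m; "gripper_width": opening from 0.0 (shut) to 1.0 (fully open); "gripper_force": force on a finger pad.
Only numpy, scipy, OpenCV 4.12 (cv2) and the standard library are available. Lean on these libraries where they do the work, as an engineer would, in place of code of your own. Each camera call takes 0.05 s, during which the arm holds its last target. There are 200 camera calls.

## Task

Slide the brass lock cylinder gently along its channel until it is fully home against the jig's end stop. Then tighten the three-eared wing nut (clockwise), which the green guard lets you turn only in short strokes, until the pressure foot holds the cylinder firmly: stop when the nut has gone clearly stiffer, and do not overtighten it. Do not lean on the green jig or guard, leave the other things on the bench alone, and let go at the end.

Things in the scene. Friction and masses are not known exactly. Their poses are not given: they have to be found in the camera images.
- jig: Green bench jig, fixed. Origin on the nut's upright axis at table height; x runs along the channel from the open front to the end stop, z up. Base plate 12 mm high, x -115 to +50, y +-55 mm. Two steel walls, tops at z 28, form a channel 12.5 mm wide along x, from x -102 to +18.
- stop (a point): Foot of the end stop's face, which looks to the jig's -x: in the jig frame x = 18, y = 0, z = 12 mm (the channel's floor). Stop block 33 mm high. Axes as the jig's.
- guard (a point): Centre of the top edge of the green sheet guard's back plate (part of the jig; jig frame x = 42, y = 0, z = 78 mm; axes as the jig's). The sheet is 5 mm thick. Back plate's inner face at jig x = 40 mm; two cheeks beside the nut, up to z = 108 mm, with inner faces at y = +-44 from x = -2 to +40 mm. Open above and to -x.
- bridge: Aluminium bridge over the channel, fixed on the jig; origin and axes as jig. Beam 20 mm along x, 72 mm along y, z 62 to 74 mm. Under it hangs a steel pressure foot 16 mm across, on a stud rising through the nut. Nut turned clockwise from above: foot goes down 4 mm per rad. It starts 6 to 13 mm above the cylinder: 1.4 to 3.3 rad of free turning come first.
- nut: Brass wing nut, three ears, turns on the bridge at constant height; origin on its axis on the beam's top (jig 0, 0, z 74 mm), z up. Ears at 0, 120, 240 deg from its own x, each ending in an upright round bead 10 mm across centred 28 mm from the axis, from 6 to 30 mm above the origin; web 5 mm thick, hub 18 mm across. Ears can be pushed with closed fingers or pinched.
- nut_top (a point): On the nut's axis, 30 mm above its origin (level with the beads' tops; the stud may stand 16 mm higher). Free turning takes 0.22 N m: 7.9 N square on a bead. Each N of clamping adds 0.004 N m (0.14 N at a bead), and each rad after touch about 68 N. Firm is 30 N: 12 N at a bead, 0.45 rad after touch. Under 12 N (9.6 at a bead) is loose, over 55 N (15.7) overtight. It stays where left.
- cylinder: Brass lock cylinder, 80 mm long (its x), 33 mm high, 0.28-0.46 kg: a barrel 17 mm across on a fin 10 mm wide. Origin at the centre of its underside, z up. Starts loose in the channel, fin down, drawn back 25 to 48 mm from the stop. Home when its +x end touches the stop: origin 40 mm before stop. It can be pushed on its rear end with closed fingers.
- screwdriver: Screwdriver with red handle, about 200 mm long, lying along its x on the bench. Bystander.
- padlock: Brass padlock, 42 x 50 x 22 mm, lying on the bench. Bystander.
- pin_tray: Blue divided tray 100 x 140 x 30 mm, on the bench. Bystander.

How it is judged:
By the outcome, as a careful person would: the job done as asked, in the order asked, and still so for the second after the job is handed in, with the robot touching nothing.
It also fails if it takes over 72 s, if anything falls off the work surface, if the arm or the gripper's body presses on something with over 40 N, if the wrist force passes 120 N, or if a joint passes its speed limit or range.

## Working session

There is one attempt and no reset: what is moved stays moved. The work goes in short steps, Python scripts to look and compute and a tool call to move; the robot and the scene stay as the last step left them, time stands still between calls to the robot, and variables do not carry over. Pictures are saved under pics/ and viewed, at most 11 in all, crops included, and the job is handed in when it is done.

Besides the shell and the picture viewer there is one more tool, called by a JSON object that holds its "api" and its "payload", one argument or row to a line. apply_moves: Moves the arm, as the interface text tells. Its arguments: {"type":"object","properties":{"moves":{"type":"array"},"hand":{"type":"number"}},"required":["moves"]}

```bash
mkdir -p pics
cat > h.py <<'E'
import numpy as np, cv2
from station import r, imaging, models
def ray(p,uv):
    K=np.array(p["intrinsics"]);d=np.array(p["orientation"])@np.linalg.inv(K)@np.array([uv[0],uv[1],1.])
    return np.array(p["eye"]),d/np.linalg.norm(d)
def at_z(p,uv,z):
    e,d=ray(p,uv);return e+d*(z-e[2])/d[2]
def proj(p,X):
    c=np.array(p["orientation"]).T@(np.array(X)-np.array(p["eye"]));q=np.array(p["intrinsics"])@c;return q[:2]/q[2]
def tri(obs):
    A=np.zeros((3,3));b=np.zeros(3)
    for p,uv in obs:
        e,d=ray(p,uv);M=np.eye(3)-np.outer(d,d);A+=M;b+=M@e
    return np.linalg.solve(A,b)
E
python3 - <<'E'
from h import *
s=r.sense();print(s["tcp_pos"],np.round(s["ee_rot"],3).tolist(),s["gripper_width"])
P={n:imaging.capture(n) for n in("side","top")}
for n,p in P.items():
    cv2.imwrite(f"pics/{n}0.png",p["frame"]);print(n,np.round(p["eye"],3),np.round(p["orientation"],2).tolist(),p["intrinsics"][0][0])
for t in["jig","stop","guard","bridge","nut","nut_top","cylinder","screwdriver","padlock","pin_tray"]:
    o=[]
    for n,p in P.items():
        q=models.place_of(p,t)
        if q:
            uv=np.array(q[0]["at"])*[640,480];o.append((p,uv));print(t,n,np.round(uv,1),round(q[0]["confidence"],2),len(q))
    if len(o)==2:print("   ",np.round(tri(o),4))
E
```

```text
[0.18617337 0.59599753 0.22144876] [[0.954, -0.298, -0.001], [-0.298, -0.954, -0.002], [0.0, 0.002, -1.0]] 1.0003006853999246
side [ 0.273 -0.972  0.914] [[0.96, -0.17, 0.22], [-0.28, -0.6, 0.75], [0.0, -0.78, -0.63]] 617.2778458018387
top [0.311 0.008 1.26 ] [[0.06, -0.97, 0.21], [-1.0, -0.06, 0.01], [0.01, -0.22, -0.98]] 519.1985940903471
jig side [354.2 298.9] 0.93 1
jig top [360.7 246.1] 0.58 1
    [ 0.5865 -0.0923 -0.0035]
stop side [358.1 292.2] 0.69 1
guard side [374.2 263.4] 0.76 1
guard top [358.8 223.4] 0.98 1
    [ 0.6276 -0.08    0.0745]
bridge side [327.2 305.9] 0.65 1
bridge top [363.9 246.5] 0.73 3
    [ 0.5547 -0.0978  0.0023]
nut side [352.7 269.3] 0.59 1
nut top [365.4 240.1] 0.44 1
    [ 0.5808 -0.0954  0.0847]
nut_top side [354.  261.9] 0.53 1
nut_top top [366.5 235.6] 0.72 2
    [ 0.5849 -0.0956  0.1044]
cylinder side [327.1 306.2] 0.91 1
cylinder top [366.7 272.8] 0.66 1
    [ 0.5203 -0.1089  0.0083]
screwdriver side [338.  396.6] 0.6 2
screwdriver top [178.8 218.3] 0.6 2
    [ 0.9249  0.7905 -1.5381]
padlock side [238.4 191.8] 0.72 1
padlock top [179.5 300.6] 0.9 1
    [0.4188 0.3364 0.0172]
pin_tray side [313.6 179.3] 0.87 2
pin_tray top [178.6 218.5] 0.63 1
    [ 6.249e-01  3.668e-01 -3.000e-04]
```

Run:
```python
import cv2
a=cv2.imread("pics/side0.png")[200:360,240:453];b=cv2.imread("pics/top0.png")[160:320,260:473]
cv2.imwrite("pics/c0.png",cv2.resize(cv2.hconcat([a,b])[:, :],(800,300),interpolation=3))
cv2.imwrite("pics/b0.png",cv2.resize(b,(799,600),interpolation=2))
cv2.imwrite("pics/a0.png",cv2.resize(a,(799,600),interpolation=2))
```

```text
(no output)
```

View pics/b0.png

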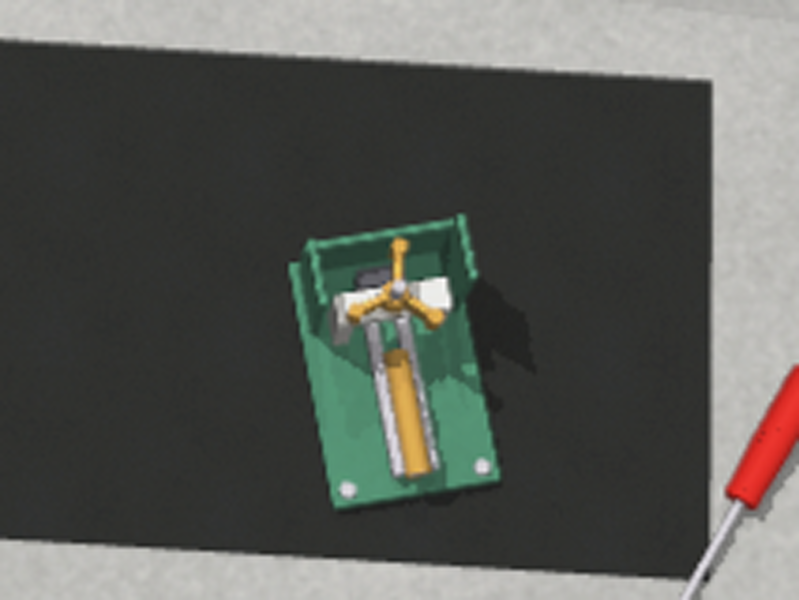

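View pics/a0.png

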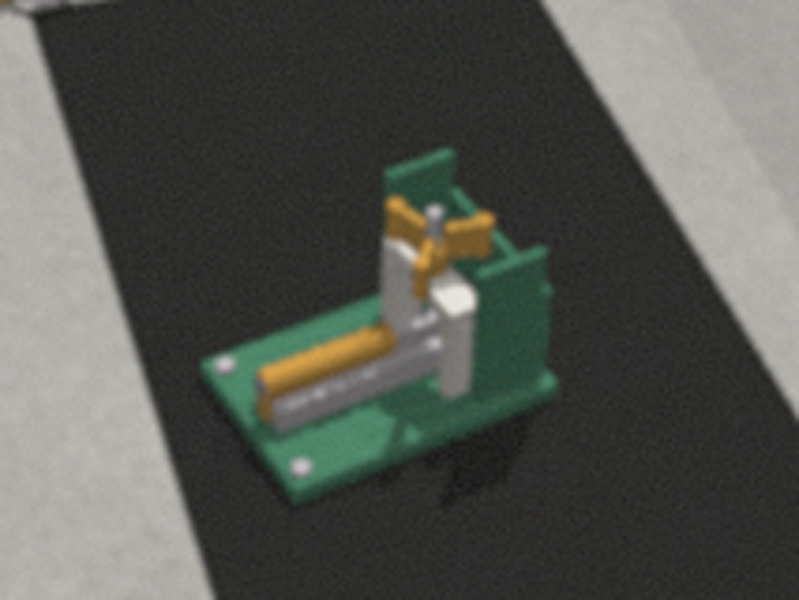

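View pics/top0.png

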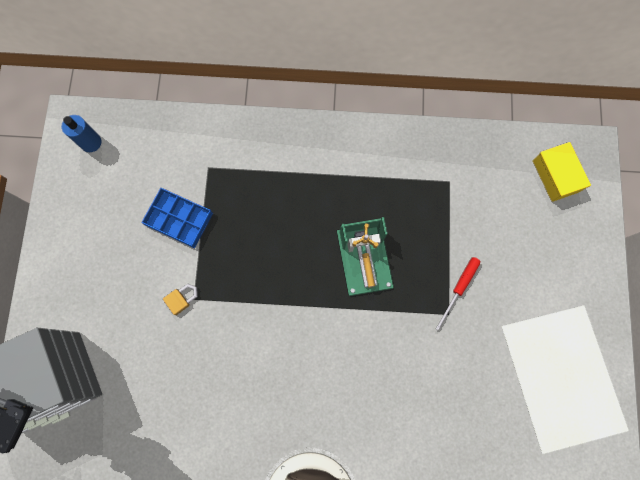

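The crops show the guard opening toward the robot, and the nut with one ear pointing roughly at the back plate (top 400,243). The other two ears are at (354,312) and (435,318). The cylinder's rear end is at (417,472), near the channel mouth. Next I'll fit the jig pose.

```bash
cat > fit.py <<'E'
from h import *
from scipy.optimize import least_squares
P={n:imaging.capture(n) for n in("side","top")}
T=lambda u,v:("top",(u/3.751+260,v/3.75+160)); S=lambda u,v:("side",(u/3.751+240,v/3.75+200))
pts=[((-115,55,12),T(334,502)),((-115,-55,12),T(499,476)),((-115,55,12),S(203,362)),((-115,-55,12),S(297,492)),((50,-55,12),S(556,378)),
 ((45,46,108),T(311,241)),((45,-46,108),T(463,215)),((45,-49,108),S(547,250)),((-2,-49,108),S(478,275)),((-2,46,108),S(386,172)),((0,0,120),T(398,287)),((0,0,120),S(435,210))]
beads=[(0,T(400,243)),(120,T(354,314)),(240,T(436,319)),(0,S(488,218)),(120,S(394,203)),(240,S(424,290))]
cyl=[(-40,T(418,472)),(-40,S(262,374)),(40,T(397,352)),(40,S(390,330))]
def W(q,X):
    c,s=np.cos(q[2]),np.sin(q[2]);X=np.array(X)/1000
    return np.array([q[0]+c*X[0]-s*X[1],q[1]+s*X[0]+c*X[1],X[2]])
def res(q):
    o=[proj(P[n],W(q,X))-uv for X,(n,uv) in pts]
    for a,(n,uv) in beads:
        t=q[3]+np.radians(a);z=92 if (n=="side" and a==240) else 103
        o.append(proj(P[n],W(q,(28*np.cos(t),28*np.sin(t),z)))-uv)
    for x,(n,uv) in cyl:
        o.append(proj(P[n],W(q,(q[4]*1000+x,0,45 if x<0 else 43)))-uv)
    return np.array(o)
f=least_squares(lambda q:res(q).ravel(),[.59,-.095,-.15,0,-.06],loss="soft_l1")
q=f.x;print(q[:3],"yaw",np.degrees(q[2]),"nut",np.degrees(q[3]),"cyl",q[4]);print(np.round(res(q),1).tolist())
import json;json.dump(q.tolist(),open("q.json","w"))
for X in[(0,0,74),(-100,0,40),(18,0,12)]:print(X,W(q,X))
E
python3 fit.py
```

```text
[ 0.5845179  -0.09439589  0.23034921] yaw 13.198037679093005 nut -12.897799936023915 cyl -0.06513499683225421
[[-0.4, 1.9], [0.4, 1.0], [-1.0, 0.3], [-0.8, 0.2], [0.5, 1.6], [-0.5, -2.7], [-1.7, -2.3], [2.3, -0.0], [0.4, 1.1], [0.2, 1.1], [0.2, -0.6], [-0.1, -1.0], [-0.6, 1.0], [0.4, -0.7], [-0.2, -0.9], [-1.3, 0.8], [0.2, 1.0], [-0.5, -2.6], [0.3, 0.2], [-0.4, 0.5], [-0.7, -0.5], [0.1, -0.5]]
(0, 0, 74) [ 0.5845179  -0.09439589  0.074     ]
(-100, 0, 40) [ 0.48715922 -0.11722764  0.04      ]
(18, 0, 12) [ 0.60204246 -0.09028617  0.012     ]
```

```bash
cat > plan.py <<'E'
from h import *
import json,math
q=json.load(open("q.json"))
def J2W(x,y): c,s=math.cos(q[2]),math.sin(q[2]);return q[0]+(c*x-s*y)/1000,q[1]+(s*x+c*y)/1000
def yaw0(R): return math.degrees(math.atan2(R[1][0],R[0][0]))
def plan(pos,yaw,tgt,tyaw,n):
    "n rows from pos/yaw to tgt/tyaw, tool-frame (tool down), rounded"
    pos=np.array(pos,float);rows=[]
    turn=round(-(tyaw-yaw)/n,2)
    for i in range(n):
        d=(np.array(tgt)-pos)/(n-i);a=math.radians(yaw)
        x=np.array([math.cos(a),math.sin(a),0]);y=np.array([math.sin(a),-math.cos(a),0])
        m=[round(float(d@x),4),round(float(d@y),4),round(float(-d[2]),4)]
        rows.append([m,turn]);pos=pos+m[0]*x+m[1]*y-np.array([0,0,m[2]]);yaw-=turn
    for i in range(0,n,5):print(json.dumps(rows[i:i+5]))
    print("end",pos.round(4),round(yaw,2));return pos,yaw
E
python3 - <<'E'
from plan import *
s=r.sense();p=s["tcp_pos"];y=yaw0(s["ee_rot"])
p,y=plan(p,y,[.45,.25,.22],y-36,12) if 0 else plan(p,y,[.45,.25,.22],y-40,13)
x=J2W(-182,0);p,y=plan(p,y,[*x,.13],np.degrees(q[2])-90,12)
p,y=plan(p,y,[*x,.038],y,5)
E
```

```text
[[[0.0273, 0.0194, 0.0002], 3.08], [[0.0283, 0.0179, 0.0002], 3.08], [[0.0292, 0.0164, 0.0002], 3.08], [[0.0301, 0.0148, 0.0002], 3.08], [[0.0308, 0.0131, 0.0002], 3.08]]
[[[0.0315, 0.0114, 0.0002], 3.08], [[0.032, 0.0097, 0.0002], 3.08], [[0.0325, 0.008, 0.0002], 3.08], [[0.0329, 0.0062, 0.0002], 3.08], [[0.0332, 0.0045, 0.0002], 3.08]]
[[[0.0334, 0.0027, 0.0002], 3.08], [[0.0335, 0.0009, 0.0002], 3.08], [[0.0336, -0.001, 0.0002], 3.08]]
end [0.4501 0.25   0.22  ] -57.39
[[[0.0252, 0.0203, 0.0075], 1.62], [[0.0257, 0.0196, 0.0075], 1.62], [[0.0263, 0.0189, 0.0075], 1.62], [[0.0268, 0.0181, 0.0075], 1.62], [[0.0273, 0.0174, 0.0075], 1.62]]
[[[0.0278, 0.0166, 0.0075], 1.62], [[0.0282, 0.0158, 0.0075], 1.62], [[0.0287, 0.015, 0.0075], 1.62], [[0.0291, 0.0142, 0.0075], 1.62], [[0.0295, 0.0133, 0.0075], 1.62]]
[[[0.0298, 0.0125, 0.0075], 1.62], [[0.0302, 0.0116, 0.0075], 1.62]]
end [ 0.4074 -0.1359  0.13  ] -76.83
[[[0.0, 0.0, 0.0184], -0.0], [[0.0, 0.0, 0.0184], -0.0], [[0.0, 0.0, 0.0184], -0.0], [[0.0, 0.0, 0.0184], -0.0], [[0.0, 0.0, 0.0184], -0.0]]
end [ 0.4074 -0.1359  0.038 ] -76.83
```

{"api": "apply_moves", "payload": {
  "moves": [
    [[0.027,0.019,0],3],
    [[0.028,0.018,0],3],
    [[0.029,0.016,0],3],
    [[0.03,0.015,0],3],
    [[0.031,0.013,0],3]
  ],
  "hand": 0.087
}}

```text
time_s: 1.62
tcp_pos: [0.2882, 0.463, 0.2227]
ee_rot: [[0.844, -0.537, 0.0], [-0.537, -0.844, 0.0], [0.0, -0.0, -1.0]]
wrist_force: [0.7, 0.4, -0.3]
gripper_width: 0.997
gripper_force: 0.0
```

{"api": "apply_moves", "payload": {
  "moves": [
    [[0.031,0.011,0],3],
    [[0.032,0.01,0],3],
    [[0.032,0.008,0],3],
    [[0.033,0.006,0],3],
    [[0.033,0.004,0],3]
  ]
}}

```text
time_s: 2.03
tcp_pos: [0.3907, 0.332, 0.2229]
ee_rot: [[0.676, -0.737, 0.0], [-0.737, -0.676, 0.001], [-0.0, -0.001, -1.0]]
wrist_force: [0.7, -0.4, 1.2]
gripper_width: 0.996
gripper_force: 0.0
```

{"api": "apply_moves", "payload": {
  "moves": [
    [[0.033,0.003,0],3],
    [[0.033,0.001,0],3],
    [[0.034,-0.001,0],4]
  ]
}}

```text
time_s: 2.28
tcp_pos: [0.4522, 0.253, 0.2229]
ee_rot: [[0.537, -0.843, 0.0], [-0.843, -0.537, 0.0], [-0.0, -0.001, -1.0]]
wrist_force: [-0.7, 0.6, 0.5]
gripper_width: 0.998
gripper_force: 0.0
```

{"api": "apply_moves", "payload": {
  "moves": [
    [[0.025,0.02,0.007],1.6],
    [[0.026,0.02,0.007],1.6],
    [[0.026,0.019,0.007],1.6],
    [[0.027,0.018,0.007],1.6],
    [[0.027,0.017,0.007],1.6]
  ]
}}

```text
time_s: 2.7
tcp_pos: [0.4337, 0.0924, 0.1875]
ee_rot: [[0.416, -0.909, 0.001], [-0.909, -0.416, 0.0], [-0.0, -0.001, -1.0]]
wrist_force: [1.1, -0.1, 0.2]
gripper_width: 1.001
gripper_force: 0.0
```

{"api": "apply_moves", "payload": {
  "moves": [
    [[0.028,0.017,0.007],1.6],
    [[0.028,0.016,0.007],1.6],
    [[0.029,0.015,0.007],1.6],
    [[0.029,0.014,0.007],1.6],
    [[0.029,0.013,0.007],1.6]
  ]
}}

```text
time_s: 3.12
tcp_pos: [0.4163, -0.0682, 0.1527]
ee_rot: [[0.286, -0.958, 0.001], [-0.958, -0.286, 0.0], [0.0, -0.001, -1.0]]
wrist_force: [1.6, -0.2, 0.4]
gripper_width: 1.001
gripper_force: 0.0
```

Run:
```python
from plan import *
s=r.sense();p=s["tcp_pos"];y=yaw0(s["ee_rot"]);print(s["time_s"],p,y,s["wrist_force"])
x=J2W(-182,0);p,y=plan(p,y,[*x,.12],np.degrees(q[2])-90,5)
P=imaging.capture("top");cv2.imwrite("pics/t1.png",cv2.resize(P["frame"][160:360,230:497],(800,600)))
```

```text
3.1167 [ 0.41627606 -0.06821608  0.15266204] -73.40481760220513 [ 1.64448271 -0.18012636  0.36621383]
[[[0.0125, 0.0056, 0.0065], 0.68], [[0.0125, 0.0054, 0.0065], 0.68], [[0.0126, 0.0053, 0.0066], 0.68], [[0.0127, 0.0051, 0.0065], 0.68], [[0.0127, 0.005, 0.0066], 0.68]]
end [ 0.4074 -0.1359  0.12  ] -76.8
```

View pics/t1.png

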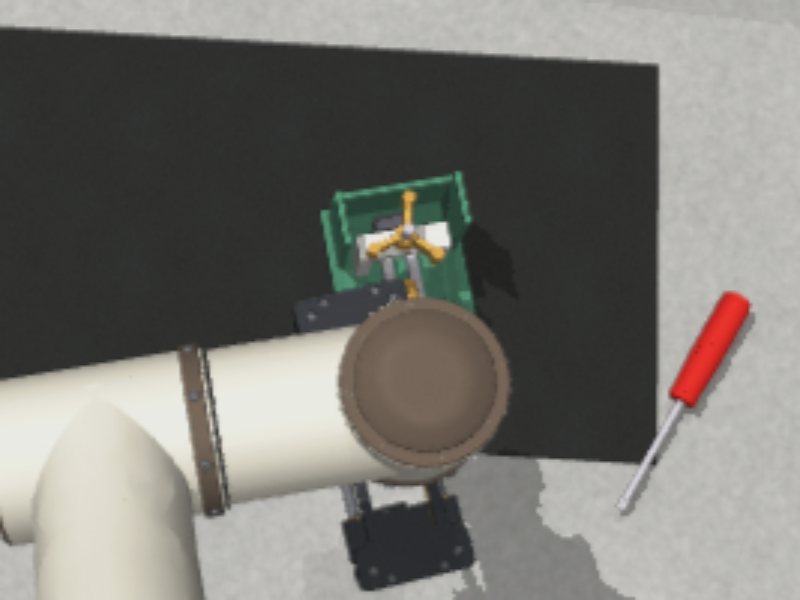

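The 190 mm side of the gripper's body lies along tool y, with its ends at (350,305) and (410,545). The planned push pose therefore clears the nut. I'll go down behind the cylinder.

{"api": "apply_moves", "payload": {
  "moves": [
    [[0.0125,0.0056,0.0065],0.7],
    [[0.0125,0.0054,0.0065],0.7],
    [[0.0126,0.0053,0.0065],0.7],
    [[0.0127,0.0051,0.0065],0.7],
    [[0.0127,0.005,0.0065],0.6]
  ]
}}

```text
time_s: 3.58
tcp_pos: [0.4078, -0.1352, 0.12]
ee_rot: [[0.229, -0.974, 0.001], [-0.974, -0.229, -0.0], [0.0, -0.001, -1.0]]
wrist_force: [-0.4, 0.7, -0.2]
gripper_width: 0.996
gripper_force: 0.0
```

{"api": "apply_moves", "payload": {
  "moves": [
    [[0,0,0.016],0],
    [[0,0,0.016],0],
    [[0,0,0.016],0],
    [[0,0,0.016],0],
    [[0,0,0.016],0]
  ]
}}

```text
time_s: 4.0
tcp_pos: [0.4081, -0.1345, 0.0397]
ee_rot: [[0.229, -0.973, 0.001], [-0.973, -0.229, -0.0], [0.0, -0.001, -1.0]]
wrist_force: [0.8, 0.1, -0.0]
gripper_width: 0.999
gripper_force: 0.0
```

Run:
```python
from plan import *
s=r.sense();p=s["tcp_pos"];y=yaw0(s["ee_rot"]);print(s["time_s"],p,y,s["wrist_force"])
c,sn=math.cos(q[2]),math.sin(q[2]);d=np.array(p[:2])-q[:2];print("jig",c*d[0]+sn*d[1],-sn*d[0]+c*d[1])
P=imaging.capture("side");cv2.imwrite("pics/s2.png",cv2.resize(P["frame"][200:380,220:460],(800,600)))
```

```text
4.0 [ 0.40806481 -0.13454899  0.03965445] -76.74610927354045 [ 0.8488209   0.09219892 -0.0263104 ]
jig -0.180960039132586 0.0011948075548756376
```

View pics/s2.png

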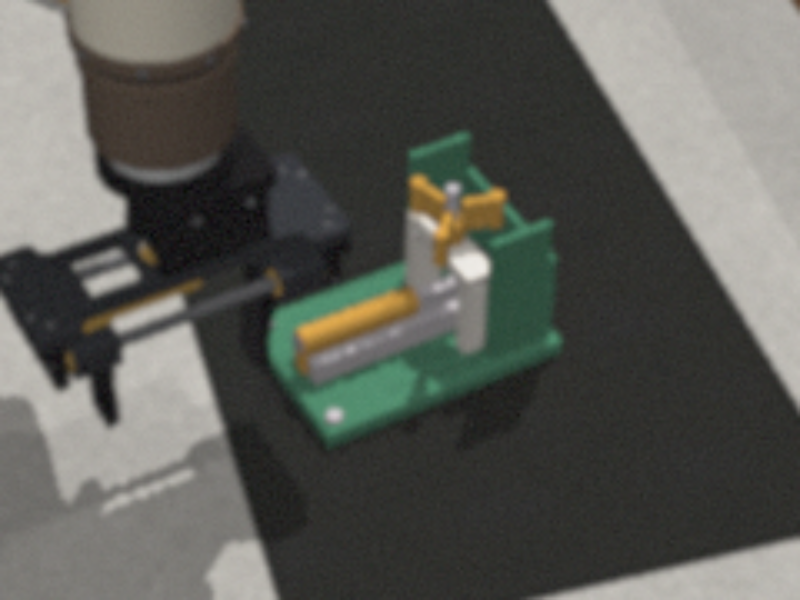

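The leading finger is behind the cylinder's rear end at about (300,345), with nothing in its way. I'll push gently along tool -y.

{"api": "apply_moves", "payload": {
  "moves": [
    [[0,-0.004,0],0],
    [[0,-0.004,0],0],
    [[0,-0.003,0],0],
    [[0,-0.003,0],0],
    [[0,-0.003,0],0]
  ]
}}

```text
time_s: 4.47
tcp_pos: [0.4253, -0.1304, 0.0409]
ee_rot: [[0.229, -0.973, 0.002], [-0.973, -0.229, 0.0], [0.0, -0.002, -1.0]]
wrist_force: [0.4, -0.1, 0.0]
gripper_width: 1.001
gripper_force: 0.0
```

{"api": "apply_moves", "payload": {
  "moves": [
    [[0,-0.003,0],0],
    [[0,-0.003,0],0],
    [[0,-0.003,0],0],
    [[0,-0.003,0],0],
    [[0,-0.003,0],0]
  ]
}}

```text
time_s: 4.88
tcp_pos: [0.4375, -0.1273, 0.0398]
ee_rot: [[0.229, -0.973, -0.003], [-0.973, -0.229, -0.0], [-0.001, 0.003, -1.0]]
wrist_force: [-3.1, -0.6, 2.2]
gripper_width: 0.996
gripper_force: 1.6
```

{"api": "apply_moves", "payload": {
  "moves": [
    [[0,-0.003,0],0],
    [[0,-0.003,0],0],
    [[0,-0.003,0],0],
    [[0,-0.003,0],0],
    [[0,-0.003,0],0]
  ]
}}

```text
time_s: 5.3
tcp_pos: [0.4537, -0.1236, 0.0398]
ee_rot: [[0.229, -0.973, -0.0], [-0.973, -0.229, 0.0], [-0.0, 0.0, -1.0]]
wrist_force: [-1.5, 0.1, -1.3]
gripper_width: 1.002
gripper_force: 0.7
```

{"api": "apply_moves", "payload": {
  "moves": [
    [[0,-0.002,0],0],
    [[0,-0.002,0],0],
    [[0,-0.002,0],0],
    [[0,-0.001,0],0],
    [[0,-0.001,0],0]
  ]
}}

```text
time_s: 5.72
tcp_pos: [0.4613, -0.1219, 0.04]
ee_rot: [[0.229, -0.973, -0.0], [-0.973, -0.229, -0.0], [-0.0, 0.0, -1.0]]
wrist_force: [-1.4, 0.2, -1.3]
gripper_width: 1.0
gripper_force: 0.8
```

{"api": "apply_moves", "payload": {
  "moves": [
    [[0,-0.001,0],0],
    [[0,-0.001,0],0],
    [[0,-0.001,0],0],
    [[0,-0.0005,0],0],
    [[0,-0.0005,0],0]
  ]
}}

```text
time_s: 6.13
tcp_pos: [0.4651, -0.121, 0.0401]
ee_rot: [[0.229, -0.973, -0.0], [-0.973, -0.229, -0.0], [0.0, 0.0, -1.0]]
wrist_force: [-0.5, 0.3, -1.0]
gripper_width: 0.994
gripper_force: 0.9
```

{"api": "apply_moves", "payload": {
  "moves": [
    [[0,-0.0005,0],0],
    [[0,-0.0005,0],0],
    [[0,-0.0005,0],0]
  ]
}}

```text
time_s: 6.38
tcp_pos: [0.4666, -0.1207, 0.0401]
ee_rot: [[0.229, -0.973, -0.0], [-0.973, -0.229, 0.0], [-0.0, 0.0, -1.0]]
wrist_force: [-1.8, -1.1, -1.0]
gripper_width: 0.999
gripper_force: 0.9
```

{"api": "apply_moves", "payload": {
  "moves": [
    [[0,-0.0005,0],0],
    [[0,-0.0005,0],0],
    [[0,-0.0005,0],0]
  ]
}}

```text
time_s: 6.63
tcp_pos: [0.4681, -0.1203, 0.0401]
ee_rot: [[0.229, -0.973, 0.0], [-0.973, -0.229, -0.0], [0.0, -0.0, -1.0]]
wrist_force: [-1.6, -0.4, -1.3]
gripper_width: 0.999
gripper_force: 0.9
```

{"api": "apply_moves", "payload": {
  "moves": [
    [[0,-0.0005,0],0],
    [[0,-0.0005,0],0]
  ]
}}

```text
time_s: 6.8
tcp_pos: [0.4691, -0.12, 0.0401]
ee_rot: [[0.229, -0.973, -0.0], [-0.973, -0.229, -0.0], [0.0, 0.0, -1.0]]
wrist_force: [-1.9, -0.4, 0.2]
gripper_width: 0.999
gripper_force: 0.9
```

{"api": "apply_moves", "payload": {
  "moves": [
    [[0,-0.0005,0],0],
    [[0,-0.0005,0],0]
  ]
}}

```text
time_s: 6.97
tcp_pos: [0.47, -0.1198, 0.0401]
ee_rot: [[0.229, -0.973, -0.0], [-0.973, -0.229, -0.0], [0.0, 0.0, -1.0]]
wrist_force: [-0.6, 0.8, -0.2]
gripper_width: 1.002
gripper_force: 0.9
```

{"api": "apply_moves", "payload": {
  "moves": [
    [[0,-0.0005,0],0],
    [[0,-0.0005,0],0],
    [[0,-0.0005,0],0]
  ]
}}

```text
time_s: 7.22
tcp_pos: [0.4715, -0.1195, 0.0401]
ee_rot: [[0.229, -0.973, -0.0], [-0.973, -0.229, -0.0], [0.0, 0.0, -1.0]]
wrist_force: [-1.6, -1.0, -0.7]
gripper_width: 0.998
gripper_force: 0.9
```

{"api": "apply_moves", "payload": {
  "moves": [
    [[0,-0.0005,0],0],
    [[0,-0.0005,0],0]
  ]
}}

```text
time_s: 7.38
tcp_pos: [0.4725, -0.1193, 0.0401]
ee_rot: [[0.229, -0.973, -0.0], [-0.973, -0.229, 0.0], [-0.0, 0.0, -1.0]]
wrist_force: [-0.7, -0.0, -0.4]
gripper_width: 0.998
gripper_force: 0.9
```

Run:
```python
from plan import *
s=r.sense();print(s["tcp_pos"],s["wrist_force"],s["gripper_force"],s["gripper_width"])
P=imaging.capture("side");cv2.imwrite("pics/s3.png",cv2.resize(P["frame"][200:380,220:460],(800,600),interpolation=2))
```

```text
[ 0.47245581 -0.11925368  0.04005422] [-0.72285089 -0.01640938 -0.43348642] 0.936372808428132 0.9983762333888893
```

View pics/s3.png

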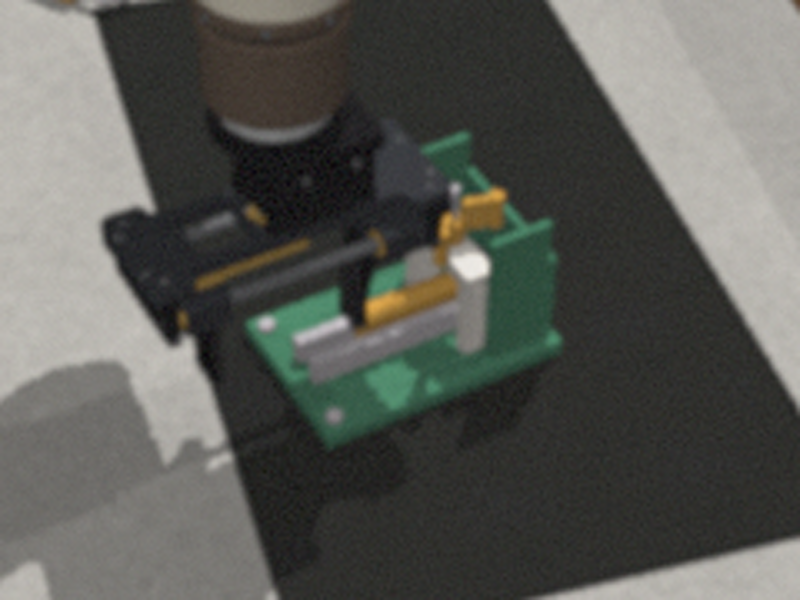

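The finger is on the cylinder's rear end at about (368,310). The cylinder's front is under the bridge and it's still sliding at about 1 N.

Run:
```python
from plan import *
P=imaging.capture("side")
for x in(-76,-72,-68,-64,-62,-60):
    u=proj(P,[*J2W(x,0),.045]);print(x,(u-[220,200])*[3.333,3.333])
c,sn=math.cos(q[2]),math.sin(q[2]);d=np.array(r.sense()["tcp_pos"][:2])-q[:2];print("jig",c*d[0]+sn*d[1],-sn*d[0]+c*d[1])
```

```text
-76 [340.81544394 317.6217538 ]
-72 [346.62720771 315.37212727]
-68 [352.42464302 313.12804703]
-64 [358.20780278 310.88949259]
-62 [361.0940458  309.77228117]
-60 [363.97673966 308.65644356]
jig -0.114624384459933 0.001369180632249882
```

{"api": "apply_moves", "payload": {
  "moves": [
    [[0,-0.001,0],0],
    [[0,-0.001,0],0]
  ]
}}

```text
time_s: 7.65
tcp_pos: [0.4743, -0.1188, 0.0401]
ee_rot: [[0.229, -0.973, -0.0], [-0.973, -0.229, -0.0], [-0.0, 0.0, -1.0]]
wrist_force: [-1.4, -0.1, -0.4]
gripper_width: 0.998
gripper_force: 0.9
```

{"api": "apply_moves", "payload": {
  "moves": [
    [[0,-0.001,0],0],
    [[0,-0.0005,0],0]
  ]
}}

```text
time_s: 7.82
tcp_pos: [0.4748, -0.1187, 0.0401]
ee_rot: [[0.229, -0.973, -0.003], [-0.973, -0.229, -0.0], [-0.0, 0.003, -1.0]]
wrist_force: [-4.8, -1.0, 4.2]
gripper_width: 0.997
gripper_force: 2.9
```

{"api": "apply_moves", "payload": {
  "moves": [
    [[0,-0.001,0],0],
    [[0,-0.0005,0],0]
  ]
}}

```text
time_s: 7.98
tcp_pos: [0.4748, -0.1186, 0.04]
ee_rot: [[0.229, -0.974, -0.005], [-0.974, -0.229, -0.0], [-0.001, 0.005, -1.0]]
wrist_force: [-8.6, -2.2, 7.4]
gripper_width: 1.002
gripper_force: 4.2
```

{"api": "apply_moves", "payload": {
  "moves": [
    [[0,-0.0005,0],0],
    [[0,-0.0005,0],0]
  ]
}}

```text
time_s: 8.15
tcp_pos: [0.4748, -0.1185, 0.0399]
ee_rot: [[0.228, -0.974, -0.007], [-0.974, -0.228, -0.001], [-0.001, 0.007, -1.0]]
wrist_force: [-9.9, -2.4, 7.1]
gripper_width: 0.999
gripper_force: 4.9
```

The force rose and motion stopped after 43 mm of cylinder travel, which matches the measured distance, so it's home. I'll back off, lift, and go above the nut.

{"api": "apply_moves", "payload": {
  "moves": [
    [[0,0.003,0],0],
    [[0,0.01,0],0],
    [[0,0.02,-0.01],0],
    [[0,0.01,-0.03],0],
    [[0,0,-0.04],0]
  ]
}}

```text
time_s: 8.57
tcp_pos: [0.4325, -0.1279, 0.1185]
ee_rot: [[0.228, -0.974, -0.007], [-0.974, -0.228, 0.001], [-0.002, 0.006, -1.0]]
wrist_force: [1.3, -0.1, 0.4]
gripper_width: 1.0
gripper_force: 0.0
```

{"api": "apply_moves", "payload": {
  "moves": [
    [[0,0,-0.04],0],
    [[0,0,-0.03],0],
    [[0,0,0],-6.7],
    [[0,0,0],-6.7],
    [[0,0,0],-6.7]
  ],
  "hand": 0
}}

```text
time_s: 8.98
tcp_pos: [0.4377, -0.1275, 0.1915]
ee_rot: [[0.555, -0.832, 0.006], [-0.832, -0.555, 0.001], [0.003, -0.005, -1.0]]
wrist_force: [0.3, 0.4, 0.5]
gripper_width: 0.705
gripper_force: 0.0
```

{"api": "apply_moves", "payload": {
  "moves": [
    [[0,0,0],-6.7],
    [[0,0,0],-6.7],
    [[0,0,0],-6.7],
    [[0,0,0],-6.7]
  ]
}}

```text
time_s: 9.32
tcp_pos: [0.4374, -0.1276, 0.1906]
ee_rot: [[0.87, -0.492, 0.004], [-0.492, -0.87, 0.0], [0.003, -0.002, -1.0]]
wrist_force: [-0.8, 0.3, 0.6]
gripper_width: 0.402
gripper_force: 0.0
```

```bash
cat > nut.py <<'E'
from plan import *
import sys
def state(a):
    s=r.sense();c,sn=math.cos(q[2]),math.sin(q[2]);d=(np.array(s["tcp_pos"][:2])-q[:2])*1000
    j=np.array([c*d[0]+sn*d[1],-sn*d[0]+c*d[1]]);y=yaw0(s["ee_rot"])
    f=(y+256.8)%360;b=math.radians(f);u=np.array([math.cos(b),math.sin(b)]);t=np.array([-u[1],u[0]])
    print("t",s["time_s"],"jig",j.round(1),"z",round(s["tcp_pos"][2],4),"toolphi",round(f,1),"rad,tan",(j@u).round(1),(j@t).round(1),"F",np.round(s["wrist_force"],1),"w",s["gripper_width"])
    return s,y
def entry(phi,rad,tan):
    b=math.radians(phi);u=np.array([math.cos(b),math.sin(b)]);t=np.array([-u[1],u[0]]);return J2W(*(rad*u+tan*t)),phi-256.8
E
python3 - <<'E'
from nut import *
s,y=state(0)
X,ty=entry(227,27,18.5);p,y=plan(s["tcp_pos"],y,[*X,.18],ty,6)
P=imaging.capture("side");cv2.imwrite("pics/s4.png",cv2.resize(P["frame"][180:360,230:470],(800,600),interpolation=2))
E
```

```text
t 9.3167 jig [-150.8    1.2] z 0.1906 toolphi 227.3 rad,tan 101.4 -111.7 F [-0.8  0.3  0.6] w 0.401863075883717
[[[0.0217, -0.0124, 0.0018], 0.05], [[0.0217, -0.0124, 0.0018], 0.05], [[0.0216, -0.0124, 0.0018], 0.05], [[0.0216, -0.0124, 0.0017], 0.05], [[0.0216, -0.0125, 0.0018], 0.05]]
[[[0.0217, -0.0125, 0.0017], 0.05]]
end [ 0.5872 -0.127   0.18  ] -29.8
```

View pics/s4.png

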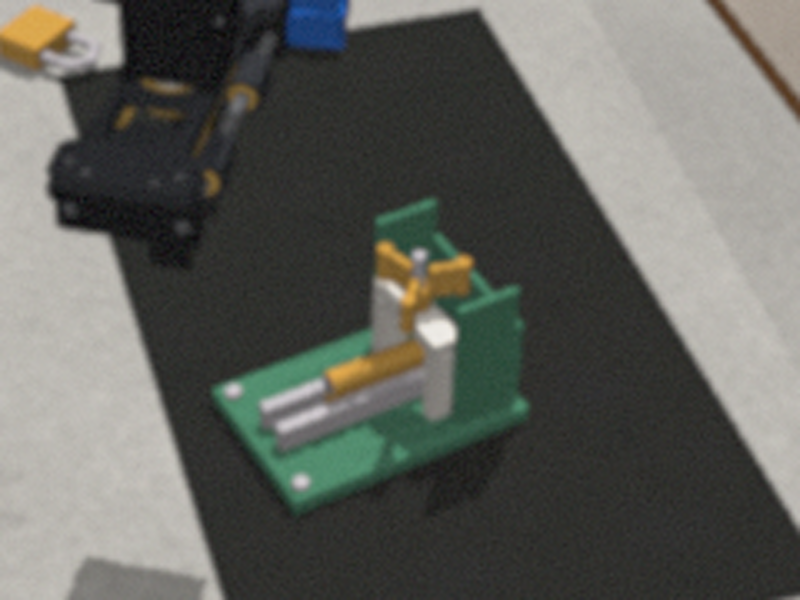

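The cylinder's rear end is at (328,380), which back-projects to jig x of about -62, so it's home. The nut hasn't moved. Now I'll move over it.

{"api": "apply_moves", "payload": {
  "moves": [
    [[0.022,-0.0124,0.002],0],
    [[0.022,-0.0124,0.002],0],
    [[0.022,-0.0124,0.002],0],
    [[0.022,-0.0124,0.002],0],
    [[0.021,-0.0125,0.002],0]
  ]
}}

```text
time_s: 9.78
tcp_pos: [0.5639, -0.1281, 0.1803]
ee_rot: [[0.866, -0.5, 0.003], [-0.5, -0.866, 0.0], [0.002, -0.001, -1.0]]
wrist_force: [-0.3, -0.4, -0.3]
gripper_width: 0.028
gripper_force: 0.0
```

{"api": "apply_moves", "payload": {
  "moves": [
    [[0.021,-0.0125,0],0],
    [[0,0,0.01],0],
    [[0,0,0.01],0],
    [[0,0,0],0]
  ]
}}

```text
time_s: 10.12
tcp_pos: [0.5843, -0.1274, 0.1571]
ee_rot: [[0.866, -0.499, -0.005], [-0.499, -0.866, 0.001], [-0.005, 0.002, -1.0]]
wrist_force: [-0.9, -0.1, -1.1]
gripper_width: 0.005
gripper_force: 0.0
```

Run:
```python
from nut import *
s,y=state(0)
X,ty=entry(227,27,18.5);p,y=plan(s["tcp_pos"],y,[*X,.125],ty,3)
P=imaging.capture("side");cv2.imwrite("pics/s5.png",cv2.resize(P["frame"][210:345,280:460],(800,600),interpolation=2))
```

```text
t 10.1167 jig [ -7.8 -32.1] z 0.1571 toolphi 226.8 rad,tan 28.7 16.3 F [-0.9 -0.1 -1.1] w 0.004646317323559348
[[[0.0008, -0.0006, 0.0107], -0.05], [[0.0007, -0.0006, 0.0107], -0.05], [[0.0008, -0.0006, 0.0107], -0.05]]
end [ 0.5872 -0.127   0.125 ] -29.81
```

View pics/s5.png

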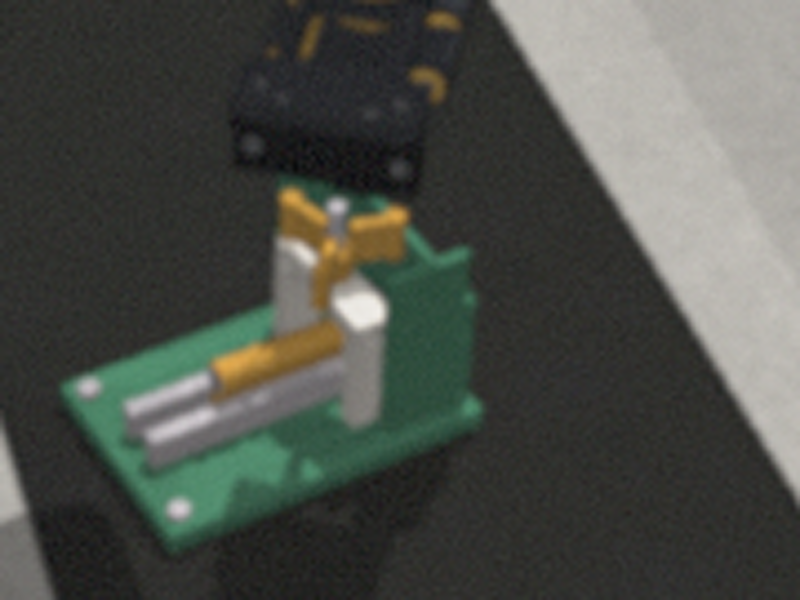

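The tips are hidden behind the gripper's body. The nut is clear, with its ears at (340,280), (285,200) and (395,225). I'll go down behind the lower ear.

{"api": "apply_moves", "payload": {
  "moves": [
    [[0.001,-0.001,0.011],0],
    [[0.001,-0.001,0.011],0],
    [[0.001,0,0.011],0],
    [[0,0,0.01],0],
    [[0,0,0],0]
  ]
}}

```text
time_s: 10.58
tcp_pos: [0.5879, -0.1274, 0.114]
ee_rot: [[0.867, -0.498, -0.006], [-0.498, -0.867, 0.001], [-0.005, 0.002, -1.0]]
wrist_force: [-1.1, 0.1, -0.5]
gripper_width: 0.006
gripper_force: 0.0
```

{"api": "apply_moves", "payload": {
  "moves": [
    [[0,0,0.008],0],
    [[0,0,0.008],0],
    [[0,0,0.008],0],
    [[0,0,0.004],0],
    [[0,0,0],0]
  ]
}}

```text
time_s: 11.0
tcp_pos: [0.5923, -0.1278, 0.1039]
ee_rot: [[0.87, -0.493, 0.008], [-0.493, -0.87, -0.005], [0.01, 0.0, -1.0]]
wrist_force: [-23.4, 11.8, 61.8]
gripper_width: 0.003
gripper_force: 35.6
```

Run:
```python
from nut import *
state(0)
```

```text
t 11.0 jig [ -0.1 -34.3] z 0.1039 toolphi 227.3 rad,tan 25.2 23.2 F [-23.4  11.8  61.8] w 0.0033027142994889094
```

Contact on the way down, so I'm lifting straight away.

{"api": "apply_moves", "payload": {
  "moves": [
    [[0,0,-0.012],0],
    [[0,0,-0.015],0],
    [[0,0,-0.015],0],
    [[0,0,0],0]
  ]
}}

```text
time_s: 11.33
tcp_pos: [0.5922, -0.1276, 0.1347]
ee_rot: [[0.868, -0.497, 0.008], [-0.497, -0.868, -0.001], [0.007, -0.003, -1.0]]
wrist_force: [0.4, 0.0, 0.8]
gripper_width: 0.006
gripper_force: 0.0
```

Run:
```python
from nut import *
s,y=state(0)
P=imaging.capture("top");f=P["frame"]
for X in [s["tcp_pos"],[*J2W(0,0),.104]]: print(proj(P,X))
for a in(-12.9,107.1,227.1):
    b=math.radians(a);print(a,proj(P,[*J2W(28*math.cos(b),28*math.sin(b)),.104]))
Q=imaging.capture("side");print("side tcp",proj(Q,s["tcp_pos"]))
A=cv2.resize(f[195:285,310:430],(400,300),interpolation=2);B=cv2.resize(Q["frame"][215:305,300:420],(400,300),interpolation=2)
cv2.imwrite("pics/m6.png",cv2.hconcat([A,B]))
```

```text
t 11.3333 jig [ -0.1 -34.1] z 0.1347 toolphi 227.0 rad,tan 25.0 23.2 F [0.4 0.  0.8] w 0.005723136957030915
[382.01195016 231.92032688]
[365.65093812 237.51605527]
-12.9 [366.04343135 225.65645034]
107.1 [354.82771044 242.93380342]
227.1 [376.08134919 244.04851742]
side tcp [365.18849931 259.28685616]
```

View pics/m6.png

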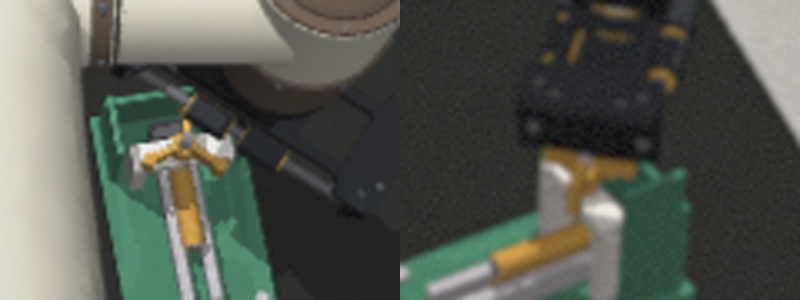

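The tip had touched the top of the guard's cheek, because my shift overshot by 5 mm. It's now clear at z 0.135. I'll turn the tool 90° so the thin side of the closed fingers fits the gap between bead and cheek.

{"api": "apply_moves", "payload": {
  "moves": [
    [[0,0,-0.01],7],
    [[0,0,0],7],
    [[0,0,0],7],
    [[0,0,0],7],
    [[0,0,0],7]
  ]
}}

```text
time_s: 11.85
tcp_pos: [0.5891, -0.1275, 0.1391]
ee_rot: [[0.419, -0.908, -0.003], [-0.908, -0.419, 0.0], [-0.001, 0.003, -1.0]]
wrist_force: [-0.2, 0.0, -1.1]
gripper_width: 0.004
gripper_force: 0.0
```

{"api": "apply_moves", "payload": {
  "moves": [
    [[0,0,0],7],
    [[0,0,0],7],
    [[0,0,0],7],
    [[0,0,0],7],
    [[0,0,0],7]
  ]
}}

```text
time_s: 12.27
tcp_pos: [0.589, -0.1275, 0.1389]
ee_rot: [[-0.177, -0.984, -0.003], [-0.984, 0.177, 0.0], [0.0, 0.003, -1.0]]
wrist_force: [-0.3, -0.6, 0.5]
gripper_width: 0.005
gripper_force: 0.0
```

{"api": "apply_moves", "payload": {
  "moves": [
    [[0,0,0],7],
    [[0,0,0],7],
    [[0,0,0],6],
    [[0,0,0],0],
    [[0,0,0],0]
  ]
}}

```text
time_s: 12.68
tcp_pos: [0.5893, -0.1275, 0.1395]
ee_rot: [[-0.496, -0.869, -0.003], [-0.869, 0.496, 0.0], [0.001, 0.002, -1.0]]
wrist_force: [0.8, -1.0, 0.2]
gripper_width: 0.0
gripper_force: 0.0
```

```bash
sed -i 's/y+256.8/y-13.2/; s/phi-256.8/phi+13.2/' nut.py
python3 - <<'E'
from nut import *
s,y=state(0);print(np.round(s["joints"],1),y)
X,ty=entry(227,31.3,16.7);p,y=plan(s["tcp_pos"],y%360,[*X,.125],ty,3)
E
```

```text
t 12.6833 jig [ -2.9 -33.3] z 0.1395 toolphi 227.1 rad,tan 26.4 20.5 F [ 0.8 -1.   0.2] w 0.0004367741832400662
[  3.2  23.9  -9.3  -0.  -57.  -32.9] -119.70665179220428
[[[0.0016, 0.0013, 0.0048], 0.03], [[0.0017, 0.0013, 0.0049], 0.03], [[0.0016, 0.0013, 0.0048], 0.03]]
end [ 0.5834 -0.1298  0.125 ] 240.2
```

{"api": "apply_moves", "payload": {
  "moves": [
    [[0.0017,0.0013,0.005],0],
    [[0.0017,0.0013,0.005],0],
    [[0.0017,0.0013,0.005],0],
    [[0,0,0],0],
    [[0,0,0],0]
  ]
}}

```text
time_s: 13.1
tcp_pos: [0.5834, -0.1301, 0.1254]
ee_rot: [[-0.497, -0.868, -0.001], [-0.868, 0.497, -0.0], [0.001, 0.001, -1.0]]
wrist_force: [-0.1, -0.2, 0.1]
gripper_width: 0.007
gripper_force: 0.0
```

Run:
```python
from nut import *
state(0)
```

```text
t 13.1 jig [ -9.2 -34.5] z 0.1254 toolphi 227.0 rad,tan 31.5 16.8 F [-0.1 -0.2  0.1] w 0.007320233630797899
```

Position is right. I'll go down in small steps, checking force.

{"api": "apply_moves", "payload": {
  "moves": [
    [[0,0,0.008],0],
    [[0,0,0.008],0],
    [[0,0,0.002],0]
  ]
}}

```text
time_s: 13.35
tcp_pos: [0.583, -0.1298, 0.1062]
ee_rot: [[-0.498, -0.867, -0.003], [-0.867, 0.498, 0.0], [0.001, 0.003, -1.0]]
wrist_force: [-0.4, -0.1, -0.5]
gripper_width: 0.008
gripper_force: 0.0
```

{"api": "apply_moves", "payload": {
  "moves": [
    [[0,0,0.002],0],
    [[0,0,0.002],0]
  ]
}}

```text
time_s: 13.52
tcp_pos: [0.584, -0.13, 0.1037]
ee_rot: [[-0.498, -0.867, -0.0], [-0.867, 0.498, -0.0], [0.0, 0.0, -1.0]]
wrist_force: [-0.3, 0.3, 0.4]
gripper_width: 0.007
gripper_force: 0.0
```

{"api": "apply_moves", "payload": {
  "moves": [
    [[0,0,0.002],0],
    [[0,0,0.002],0]
  ]
}}

```text
time_s: 13.68
tcp_pos: [0.5841, -0.13, 0.1]
ee_rot: [[-0.498, -0.867, 0.0], [-0.867, 0.498, -0.0], [-0.0, -0.0, -1.0]]
wrist_force: [-0.3, 0.2, 0.4]
gripper_width: 0.004
gripper_force: 0.0
```

{"api": "apply_moves", "payload": {
  "moves": [
    [[0,0,0.004],0],
    [[0,0,0.004],0],
    [[0,0,0.002],0],
    [[0,0,0],0]
  ]
}}

```text
time_s: 14.02
tcp_pos: [0.5835, -0.13, 0.0893]
ee_rot: [[-0.498, -0.867, -0.001], [-0.867, 0.498, 0.0], [0.001, 0.001, -1.0]]
wrist_force: [0.1, -0.0, 1.3]
gripper_width: 0.003
gripper_force: 0.0
```

{"api": "apply_moves", "payload": {
  "moves": [
    [[-0.0005,0.001,0],0],
    [[-0.0005,0.001,0],0],
    [[-0.0005,0.001,0],0],
    [[-0.0005,0.001,0],0]
  ]
}}

```text
time_s: 14.35
tcp_pos: [0.582, -0.1265, 0.0904]
ee_rot: [[-0.497, -0.868, 0.001], [-0.868, 0.497, -0.001], [-0.0, -0.002, -1.0]]
wrist_force: [2.2, -3.2, -1.0]
gripper_width: 0.002
gripper_force: 1.6
```

Run:
```python
from nut import *
state(0)
```

```text
t 14.35 jig [ -9.8 -30.7] z 0.0904 toolphi 227.0 rad,tan 29.1 13.8 F [ 2.2 -3.2 -1. ] w 0.0019187476623439932
```

Down beside the bead, with first contact at rad 29, tan about 13.5. Starting the stroke; the first 60° are certainly free turning.

{"api": "apply_moves", "payload": {
  "moves": [
    [[0.001,0.0026,0],5],
    [[0.001,0.0026,0],5],
    [[0.001,0.0026,0],5],
    [[0.001,0.0026,0],5]
  ]
}}

```text
time_s: 14.68
tcp_pos: [0.5729, -0.1246, 0.0906]
ee_rot: [[-0.767, -0.642, 0.005], [-0.642, 0.767, -0.002], [-0.002, -0.005, -1.0]]
wrist_force: [4.1, -7.6, -3.2]
gripper_width: 0.003
gripper_force: 4.1
```

Run:
```python
from nut import *
state(0)
```

```text
t 14.6833 jig [-18.2 -26.8] z 0.0906 toolphi 206.7 rad,tan 28.3 15.7 F [ 4.1 -7.6 -3.2] w 0.0026958083093327995
```

```bash
cat >> nut.py <<'E'
def st():
    s,y=state(0);a=math.radians(y);F=np.array(s["wrist_force"])
    p=np.array(s["tcp_pos"][:2])-q[:2]
    Mz=p[0]*F[1]-p[1]*F[0]
    print("Ft",round(float(F[:2]@[-math.sin(a),math.cos(a)]),2),"Fr",round(float(F[:2]@[math.cos(a),math.sin(a)]),2),"torque if at TCP",round(Mz,3),"Mz",np.round(s["moment"],3))
E
echo
```

{"api": "apply_moves", "payload": {
  "moves": [
    [[0.0012,0.0031,0],5],
    [[0.0012,0.0031,0],5],
    [[0.0012,0.003,0],5],
    [[0.001,0.0026,0],5],
    [[0.001,0.0026,0],5]
  ]
}}

```text
time_s: 15.1
tcp_pos: [0.5599, -0.1152, 0.0905]
ee_rot: [[-0.966, -0.257, 0.003], [-0.257, 0.966, -0.002], [-0.002, -0.003, -1.0]]
wrist_force: [3.7, -7.5, -3.1]
gripper_width: 0.001
gripper_force: 3.8
```

Run:
```python
from nut import *
st()
```

```text
t 15.1 jig [-28.7 -14.6] z 0.0905 toolphi 181.7 rad,tan 29.1 13.8 F [ 3.7 -7.5 -3.1] w 0.001452057588618441
Ft 8.17 Fr -1.66 torque if at TCP 0.261 Mz [-2.034 -0.908 -0.085]
```

{"api": "apply_moves", "payload": {
  "moves": [
    [[0.001,0.0027,0],5],
    [[0.001,0.0027,0],5],
    [[0.001,0.0027,0],5],
    [[0.001,0.0027,0],5],
    [[0.001,0.0027,0],5]
  ]
}}

```text
time_s: 15.52
tcp_pos: [0.5527, -0.1024, 0.0904]
ee_rot: [[-0.985, 0.175, 0.0], [0.175, 0.985, -0.002], [-0.001, -0.002, -1.0]]
wrist_force: [1.0, -7.1, -1.2]
gripper_width: 0.007
gripper_force: 3.6
```

Run:
```python
from nut import *
st()
```

```text
t 15.5167 jig [-32.8  -0.5] z 0.0904 toolphi 156.7 rad,tan 29.9 13.5 F [ 1.  -7.1 -1.2] w 0.0066152511430543
Ft 6.79 Fr -2.2 torque if at TCP 0.233 Mz [-2.16  -0.391 -0.105]
```

{"api": "apply_moves", "payload": {
  "moves": [
    [[0.001,0.0026,0],5],
    [[0.001,0.0026,0],5],
    [[0.001,0.0026,0],5],
    [[0.001,0.0026,0],5]
  ]
}}

```text
time_s: 15.85
tcp_pos: [0.551, -0.0915, 0.0904]
ee_rot: [[-0.865, 0.502, -0.002], [0.502, 0.865, -0.003], [0.0, -0.003, -1.0]]
wrist_force: [-0.6, -7.8, 1.1]
gripper_width: 0.002
gripper_force: 3.5
```

Run:
```python
from nut import *
st()
```

```text
t 15.85 jig [-32.   10.5] z 0.0904 toolphi 136.7 rad,tan 30.5 14.3 F [-0.6 -7.8  1.1] w 0.0016433798023762225
Ft 7.02 Fr -3.42 torque if at TCP 0.263 Mz [-2.191  0.09  -0.066]
```

{"api": "apply_moves", "payload": {
  "moves": [
    [[0.0006,0.0028,0],5],
    [[0.0006,0.0028,0],5],
    [[0.0006,0.0026,0],5]
  ]
}}

```text
time_s: 16.1
tcp_pos: [0.552, -0.0837, 0.0902]
ee_rot: [[-0.706, 0.709, -0.007], [0.709, 0.706, -0.002], [0.003, -0.007, -1.0]]
wrist_force: [-6.5, -5.5, 5.4]
gripper_width: 0.003
gripper_force: 4.1
```

{"api": "apply_moves", "payload": {
  "moves": [
    [[0.0006,0.0026,0],5],
    [[0.0008,0.0026,0],5],
    [[0.0008,0.0026,0],5]
  ]
}}

```text
time_s: 16.35
tcp_pos: [0.5546, -0.0765, 0.0897]
ee_rot: [[-0.498, 0.867, -0.011], [0.867, 0.498, -0.002], [0.004, -0.011, -1.0]]
wrist_force: [-9.0, -2.5, 5.4]
gripper_width: 0.005
gripper_force: 4.5
```

Run:
```python
from nut import *
st()
```

```text
t 16.35 jig [-25.1  24.2] z 0.0897 toolphi 106.6 rad,tan 30.4 17.1 F [-9.  -2.5  5.4] w 0.004631848167684803
Ft 9.02 Fr 2.26 torque if at TCP 0.235 Mz [-0.657  2.527 -0.033]
```

{"api": "apply_moves", "payload": {
  "moves": [
    [[0.0006,0.0028,0],4],
    [[0.0006,0.0028,0],4],
    [[0.0006,0.0028,0],4]
  ]
}}

```text
time_s: 16.6
tcp_pos: [0.5599, -0.0705, 0.0889]
ee_rot: [[-0.307, 0.952, -0.014], [0.952, 0.307, -0.001], [0.004, -0.014, -1.0]]
wrist_force: [-11.6, 1.0, 4.1]
gripper_width: 0.003
gripper_force: 4.7
```

Run:
```python
from nut import *
st()
```

```text
t 16.6 jig [-18.5  28.9] z 0.0889 toolphi 94.7 rad,tan 30.3 16.1 F [-11.6   1.    4.1] w 0.002858082552911187
Ft 10.68 Fr 4.5 torque if at TCP 0.252 Mz [ 0.359  2.967 -0.019]
```

{"api": "apply_moves", "payload": {
  "moves": [
    [[0.0006,0.0028,0],4],
    [[0.0006,0.0028,0],4]
  ]
}}

```text
time_s: 16.77
tcp_pos: [0.565, -0.0711, 0.0881]
ee_rot: [[-0.182, 0.983, -0.017], [0.983, 0.182, 0.012], [0.015, -0.015, -1.0]]
wrist_force: [-11.6, 5.0, 1.8]
gripper_width: 0.002
gripper_force: 4.9
```

Run:
```python
from nut import *
st()
```

```text
t 16.7667 jig [-13.7  27.2] z 0.0881 toolphi 87.3 rad,tan 26.5 15.0 F [-11.6   5.    1.8] w 0.0023379197614013495
Ft 10.52 Fr 7.05 torque if at TCP 0.173 Mz [1.509 3.017 0.106]
```

Run:
```python
from nut import *
s=r.sense();print(np.round(s["joints"],1),np.round(s["joint_velocities"],1));st()
P=imaging.capture("top");Q=imaging.capture("side");print(proj(P,s["tcp_pos"]),proj(Q,s["tcp_pos"]))
st()
A=cv2.resize(P["frame"][195:285,310:430],(400,300),interpolation=2);B=cv2.resize(Q["frame"][215:305,290:410],(400,300),interpolation=2)
cv2.imwrite("pics/m7.png",cv2.hconcat([A,B]))
```

```text
[   8.7   24.7  -16.3   -1.1  -49.8 -177.5] [ -9.9   5.2  11.7 -11.1  -7.4  -0.9]
t 16.7667 jig [-13.7  27.2] z 0.0881 toolphi 87.3 rad,tan 26.5 15.0 F [-11.6   5.    1.8] w 0.0023379197614013495
Ft 10.52 Fr 7.05 torque if at TCP 0.173 Mz [1.509 3.017 0.106]
[354.57455186 246.72304047] [342.6385636  261.45541051]
t 16.8667 jig [-13.1  26.2] z 0.088 toolphi 87.3 rad,tan 25.5 14.3 F [-10.1   3.7   2.4] w 0.0069473077943699455
Ft 9.26 Fr 5.52 torque if at TCP 0.158 Mz [0.998 2.623 0.102]
```

View pics/m7.png

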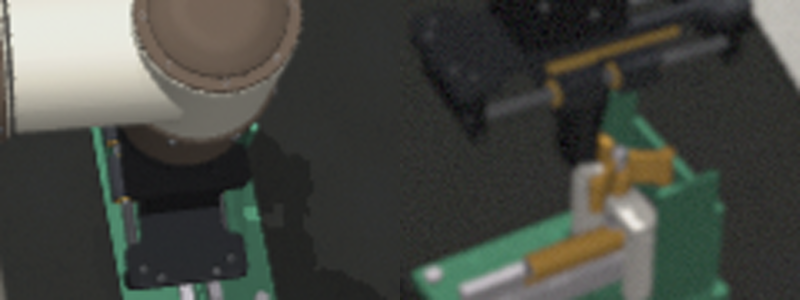

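The tool wrist ran into the joint-6 limit (-177.5°) near the end of this stroke, so I'll stop it here with the bead at about φ 89. I'll back off, rise and turn back to take the next ear at about φ 209.

{"api": "apply_moves", "payload": {
  "moves": [
    [[0,-0.004,0],-5],
    [[0,-0.005,0],-6],
    [[0,-0.004,-0.01],-7],
    [[0,0,-0.02],-7],
    [[0,0,-0.02],-7]
  ]
}}

```text
time_s: 17.28
tcp_pos: [0.5588, -0.0763, 0.14]
ee_rot: [[-0.681, 0.732, -0.004], [0.732, 0.681, 0.011], [0.01, 0.005, -1.0]]
wrist_force: [-0.1, 0.3, 0.7]
gripper_width: 0.001
gripper_force: 0.0
```

{"api": "apply_moves", "payload": {
  "moves": [
    [[0,0,0],-7],
    [[0,0,0],-7],
    [[0,0,0],-7],
    [[0,0,0],-7],
    [[0,0,0],-7]
  ]
}}

```text
time_s: 17.7
tcp_pos: [0.5596, -0.0761, 0.1402]
ee_rot: [[-0.978, 0.209, -0.001], [0.209, 0.978, 0.011], [0.003, 0.011, -1.0]]
wrist_force: [-0.1, -0.0, -1.1]
gripper_width: 0.004
gripper_force: 0.0
```

{"api": "apply_moves", "payload": {
  "moves": [
    [[0,0,0],-7],
    [[0,0,0],-7],
    [[0,0,0],-7],
    [[0,0,0],-7],
    [[0,0,0],-7]
  ]
}}

```text
time_s: 18.12
tcp_pos: [0.5596, -0.0761, 0.1401]
ee_rot: [[-0.921, -0.39, -0.001], [-0.39, 0.921, 0.011], [-0.003, 0.011, -1.0]]
wrist_force: [-0.3, 0.4, -0.6]
gripper_width: 0.004
gripper_force: 0.0
```

{"api": "apply_moves", "payload": {
  "moves": [
    [[0,0,0],-7],
    [[0,0,0],-7],
    [[0,0,0],-7],
    [[0,0,0],0]
  ]
}}

```text
time_s: 18.45
tcp_pos: [0.5597, -0.0761, 0.1401]
ee_rot: [[-0.723, -0.691, -0.001], [-0.691, 0.723, 0.011], [-0.007, 0.009, -1.0]]
wrist_force: [0.1, 0.5, 0.9]
gripper_width: 0.007
gripper_force: 0.0
```

Run:
```python
from nut import *
s,y=state(0);print(np.round(s["joints"],1))
# nut angle by silhouette: brass mask vs rendered ears is simple: sample tops of beads in side+top
P={n:imaging.capture(n) for n in("side","top")}
for n,p in P.items():
    h=cv2.cvtColor(p["frame"],cv2.COLOR_BGR2HSV);m=cv2.inRange(h,(8,120,90),(28,255,255))>0
    best=[]
    for a in range(60,180,2):
        v=0
        for k in range(3):
            b=math.radians(a+120*k)
            for z in(.085,.09,.095,.1,.104):
                for rr in(20,24,28,31):
                    u=np.round(proj(p,[*J2W(rr*math.cos(b),rr*math.sin(b)),z])).astype(int);v+=m[u[1],u[0]]
        best.append((int(v),a))
    print(n,sorted(best)[::-1][:8])
X,ty=entry(209,30,18);plan(s["tcp_pos"],y%360,[*X,.13],ty,5)
```

```text
t 18.45 jig [-20.   23.5] z 0.1401 toolphi 210.5 rad,tan 5.3 -30.3 F [0.1 0.5 0.9] w 0.007108280995728348
[  8.3  20.5 -14.4  -0.8 -55.1 -54.2]
side [(56, 92), (56, 90), (55, 88), (55, 86), (54, 94), (50, 98), (50, 96), (50, 84)]
top [(4, 102), (4, 92), (4, 90), (4, 88), (3, 100), (3, 96), (3, 94), (2, 104)]
[[[0.005, -0.0095, 0.002], 0.31], [[0.005, -0.0095, 0.002], 0.31], [[0.0049, -0.0096, 0.002], 0.31], [[0.0049, -0.0096, 0.0021], 0.31], [[0.0049, -0.0096, 0.002], 0.31]]
end [ 0.5744 -0.1279  0.13  ] 222.18
```

Side-image matching gives the nut at about φ 90, so the next ear is at about 210.

{"api": "apply_moves", "payload": {
  "moves": [
    [[0.005,-0.0096,0.002],0.3],
    [[0.005,-0.0096,0.002],0.3],
    [[0.005,-0.0096,0.002],0.3],
    [[0.005,-0.0096,0.002],0.3],
    [[0.005,-0.0096,0.002],0.3]
  ]
}}

```text
time_s: 18.97
tcp_pos: [0.5744, -0.1298, 0.1288]
ee_rot: [[-0.743, -0.669, -0.002], [-0.669, 0.743, 0.011], [-0.006, 0.009, -1.0]]
wrist_force: [0.1, -1.0, -0.8]
gripper_width: 0.011
gripper_force: 0.0
```

{"api": "apply_moves", "payload": {
  "moves": [
    [[0,0,0.005],0],
    [[0,0,0.005],0],
    [[0,0,0.005],0],
    [[0,0,0.004],0],
    [[0,0,0],0]
  ]
}}

```text
time_s: 19.38
tcp_pos: [0.5733, -0.1276, 0.109]
ee_rot: [[-0.742, -0.671, -0.004], [-0.671, 0.742, 0.011], [-0.005, 0.011, -1.0]]
wrist_force: [-0.1, 0.4, -0.4]
gripper_width: 0.007
gripper_force: 0.0
```

Run:
```python
from nut import *
st()
```

```text
t 19.3833 jig [-18.5 -29.8] z 0.109 toolphi 208.9 rad,tan 30.6 17.1 F [-0.1  0.4 -0.4] w 0.007013079208421065
Ft -0.32 Fr -0.18 torque if at TCP -0.007 Mz [ 0.096 -0.113  0.02 ]
```

{"api": "apply_moves", "payload": {
  "moves": [
    [[0,-0.0015,0.003],0],
    [[0,0,0.003],0],
    [[0,0,0.002],0]
  ]
}}

```text
time_s: 19.63
tcp_pos: [0.5752, -0.1289, 0.1021]
ee_rot: [[-0.742, -0.671, -0.001], [-0.671, 0.742, 0.011], [-0.006, 0.009, -1.0]]
wrist_force: [0.6, -0.2, -0.0]
gripper_width: 0.006
gripper_force: 0.0
```

{"api": "apply_moves", "payload": {
  "moves": [
    [[0,0,0.004],0],
    [[0,0,0.004],0],
    [[0,0,0.003],0],
    [[0,0,0],0]
  ]
}}

```text
time_s: 19.97
tcp_pos: [0.5745, -0.1289, 0.0904]
ee_rot: [[-0.742, -0.67, -0.003], [-0.67, 0.742, 0.011], [-0.005, 0.01, -1.0]]
wrist_force: [-0.3, -0.6, 0.1]
gripper_width: 0.002
gripper_force: 0.0
```

{"api": "apply_moves", "payload": {
  "moves": [
    [[-0.0004,0.0015,0],0],
    [[-0.0004,0.0015,0],0],
    [[-0.0004,0.001,0],0],
    [[0,0.0005,0],0],
    [[0,0.0005,0],0]
  ]
}}

```text
time_s: 20.38
tcp_pos: [0.5732, -0.1247, 0.0917]
ee_rot: [[-0.742, -0.671, -0.0], [-0.671, 0.742, 0.01], [-0.007, 0.008, -1.0]]
wrist_force: [1.3, -2.5, -1.2]
gripper_width: 0.006
gripper_force: 1.5
```

Run:
```python
from nut import *
st()
```

```text
t 20.3833 jig [-18.  -26.9] z 0.0917 toolphi 208.9 rad,tan 28.7 14.8 F [ 1.3 -2.5 -1.2] w 0.00604136972883536
Ft 2.76 Fr 0.7 torque if at TCP 0.069 Mz [-0.699 -0.501 -0.015]
```

{"api": "apply_moves", "payload": {
  "moves": [
    [[0.0003,0.001,0],1.5],
    [[0.0003,0.001,0],1.5],
    [[0.0003,0.001,0],1.5]
  ]
}}

```text
time_s: 20.63
tcp_pos: [0.5717, -0.1243, 0.0918]
ee_rot: [[-0.793, -0.61, 0.002], [-0.61, 0.793, 0.009], [-0.007, 0.005, -1.0]]
wrist_force: [4.3, -6.6, -3.3]
gripper_width: 0.006
gripper_force: 4.1
```

Run:
```python
from nut import *
st()
```

```text
t 20.6333 jig [-19.3 -26.2] z 0.0918 toolphi 204.4 rad,tan 28.4 15.9 F [ 4.3 -6.6 -3.3] w 0.005505151348717216
Ft 7.84 Fr 0.63 torque if at TCP 0.212 Mz [-2.209 -1.287 -0.033]
```

{"api": "apply_moves", "payload": {
  "moves": [
    [[0.0003,0.001,0],1.5],
    [[0.0003,0.001,0],1.5]
  ]
}}

```text
time_s: 20.8
tcp_pos: [0.5698, -0.1233, 0.0918]
ee_rot: [[-0.824, -0.567, 0.002], [-0.567, 0.824, 0.008], [-0.006, 0.006, -1.0]]
wrist_force: [3.2, -8.5, -2.7]
gripper_width: 0.005
gripper_force: 4.1
```

Run:
```python
from nut import *
st()
```

```text
t 20.8 jig [-20.9 -24.8] z 0.0918 toolphi 201.3 rad,tan 28.5 15.5 F [ 3.2 -8.5 -2.7] w 0.004618337947682488
Ft 8.8 Fr 2.19 torque if at TCP 0.217 Mz [-2.281 -1.197 -0.02 ]
```

Force is the same as free turning at this angle in the first stroke, so no touch yet. Continuing in 10° steps.

{"api": "apply_moves", "payload": {
  "moves": [
    [[0.0004,0.0013,0],2],
    [[0.0004,0.0012,0],2],
    [[0.0004,0.0012,0],2],
    [[0.0004,0.0011,0],2],
    [[0.0004,0.0011,0],2]
  ]
}}

```text
time_s: 21.22
tcp_pos: [0.5643, -0.1194, 0.0917]
ee_rot: [[-0.91, -0.415, 0.0], [-0.415, 0.91, 0.008], [-0.003, 0.008, -1.0]]
wrist_force: [1.4, -8.5, -1.8]
gripper_width: 0.008
gripper_force: 4.1
```

Run:
```python
from nut import *
st()
```

```text
t 21.2167 jig [-25.4 -19.7] z 0.0917 toolphi 191.3 rad,tan 28.8 14.4 F [ 1.4 -8.5 -1.8] w 0.007973140004464797
Ft 8.33 Fr 2.22 torque if at TCP 0.208 Mz [-2.361 -0.72  -0.03 ]
```

{"api": "apply_moves", "payload": {
  "moves": [
    [[0.0004,0.0011,0],2],
    [[0.0004,0.0011,0],2],
    [[0.0004,0.0011,0],2],
    [[0.0004,0.0011,0],2]
  ]
}}

```text
time_s: 21.55
tcp_pos: [0.5606, -0.1159, 0.0917]
ee_rot: [[-0.959, -0.284, -0.001], [-0.284, 0.959, 0.008], [-0.001, 0.008, -1.0]]
wrist_force: [1.4, -8.7, -1.8]
gripper_width: 0.006
gripper_force: 4.0
```

Run:
```python
from nut import *
st()
```

```text
t 21.55 jig [-28.2 -15.5] z 0.0917 toolphi 183.3 rad,tan 29.0 13.9 F [ 1.4 -8.7 -1.8] w 0.0059471976923563125
Ft 8.77 Fr 1.1 torque if at TCP 0.239 Mz [-2.424 -0.494 -0.067]
```

{"api": "apply_moves", "payload": {
  "moves": [
    [[0.0004,0.0011,0],2],
    [[0.0004,0.0011,0],2],
    [[0.0004,0.0011,0],2],
    [[0.0004,0.0011,0],2]
  ]
}}

```text
time_s: 21.88
tcp_pos: [0.5575, -0.1121, 0.0917]
ee_rot: [[-0.989, -0.148, -0.002], [-0.148, 0.989, 0.008], [0.001, 0.009, -1.0]]
wrist_force: [0.1, -7.7, -1.3]
gripper_width: 0.001
gripper_force: 4.0
```

Run:
```python
from nut import *
st()
```

```text
t 21.8833 jig [-30.3 -11.1] z 0.0917 toolphi 175.3 rad,tan 29.3 13.5 F [ 0.1 -7.7 -1.3] w 0.0011585995198389167
Ft 7.65 Fr 1.0 torque if at TCP 0.211 Mz [-2.403 -0.241 -0.032]
```

{"api": "apply_moves", "payload": {
  "moves": [
    [[0.0004,0.0011,0],2],
    [[0.0004,0.0011,0],2],
    [[0.0004,0.0011,0],2],
    [[0.0004,0.0011,0],2]
  ]
}}

```text
time_s: 22.22
tcp_pos: [0.555, -0.1079, 0.0917]
ee_rot: [[-1.0, -0.009, -0.003], [-0.009, 1.0, 0.008], [0.003, 0.008, -1.0]]
wrist_force: [-0.2, -9.1, -0.3]
gripper_width: 0.008
gripper_force: 4.1
```

Run:
```python
from nut import *
st()
```

```text
t 22.2167 jig [-31.8  -6.4] z 0.0917 toolphi 167.3 rad,tan 29.6 13.3 F [-0.2 -9.1 -0.3] w 0.008221151058536016
Ft 9.1 Fr 0.29 torque if at TCP 0.266 Mz [-2.485 -0.041  0.016]
```

```bash
sed -i 's/"Mz",np.round(s\["moment"\],3))/"M",np.round(s["moment"],3),"|Mxy|",round(float(np.hypot(*s["moment"][:2])),3),"gf",round(s["gripper_force"],2))/' nut.py
```

{"api": "apply_moves", "payload": {
  "moves": [
    [[0.0003,0.0011,0],2],
    [[0.0003,0.0011,0],2],
    [[0.0003,0.0011,0],2]
  ]
}}

```text
time_s: 22.47
tcp_pos: [0.5536, -0.1048, 0.0916]
ee_rot: [[-0.995, 0.096, -0.005], [0.096, 0.995, 0.008], [0.006, 0.007, -1.0]]
wrist_force: [-1.2, -9.0, -0.1]
gripper_width: 0.004
gripper_force: 4.6
```

Run:
```python
from nut import *
st()
```

```text
t 22.4667 jig [-32.5  -3.1] z 0.0916 toolphi 161.3 rad,tan 29.8 13.3 F [-1.2 -9.  -0.1] w 0.004381724657637317
Ft 9.04 Fr 0.37 torque if at TCP 0.264 M [-2.689  0.266 -0.011] |Mxy| 2.703 gf 4.6
```

{"api": "apply_moves", "payload": {
  "moves": [
    [[0.0003,0.0011,0],2],
    [[0.0003,0.0011,0],2],
    [[0.0003,0.0011,0],2]
  ]
}}

```text
time_s: 22.72
tcp_pos: [0.5525, -0.1017, 0.0916]
ee_rot: [[-0.98, 0.2, -0.006], [0.2, 0.98, 0.008], [0.008, 0.006, -1.0]]
wrist_force: [-2.7, -10.2, 0.6]
gripper_width: 0.002
gripper_force: 5.0
```

Run:
```python
from nut import *
st()
```

```text
t 22.7167 jig [-32.8   0.2] z 0.0916 toolphi 155.3 rad,tan 29.9 13.6 F [ -2.7 -10.2   0.6] w 0.0019398886878357615
Ft 10.55 Fr 0.63 torque if at TCP 0.307 M [-2.878  0.547 -0.029] |Mxy| 2.93 gf 5.04
```

Clearly stiffening: touch was at about tool φ 167 and it's now around 12 N of clamping. I need about 22° more.

{"api": "apply_moves", "payload": {
  "moves": [
    [[0.0003,0.0011,0],2],
    [[0.0003,0.0011,0],2],
    [[0.0003,0.0011,0],2]
  ]
}}

```text
time_s: 22.97
tcp_pos: [0.5517, -0.0985, 0.0916]
ee_rot: [[-0.954, 0.301, -0.008], [0.301, 0.954, 0.007], [0.01, 0.004, -1.0]]
wrist_force: [-3.6, -10.7, 2.0]
gripper_width: 0.008
gripper_force: 5.5
```

Run:
```python
from nut import *
st()
```

```text
t 22.9667 jig [-32.9   3.5] z 0.0916 toolphi 149.3 rad,tan 30.1 13.8 F [ -3.6 -10.7   2. ] w 0.0082093607547188
Ft 11.26 Fr 0.17 torque if at TCP 0.336 M [-3.069  0.928  0.066] |Mxy| 3.207 gf 5.49
```

{"api": "apply_moves", "payload": {
  "moves": [
    [[0.0003,0.0011,0],2],
    [[0.0003,0.0011,0],2],
    [[0.0003,0.0011,0],2]
  ]
}}

```text
time_s: 23.22
tcp_pos: [0.5512, -0.0953, 0.0915]
ee_rot: [[-0.917, 0.399, -0.01], [0.399, 0.917, 0.007], [0.012, 0.003, -1.0]]
wrist_force: [-5.5, -10.8, 3.1]
gripper_width: 0.003
gripper_force: 5.9
```

Run:
```python
from nut import *
st()
```

```text
t 23.2167 jig [-32.7   6.7] z 0.0915 toolphi 143.3 rad,tan 30.2 14.2 F [ -5.5 -10.8   3.1] w 0.003418240778551384
Ft 12.09 Fr 0.71 torque if at TCP 0.355 M [-3.13   1.289  0.016] |Mxy| 3.385 gf 5.94
```

{"api": "apply_moves", "payload": {
  "moves": [
    [[0.0003,0.0012,0],2],
    [[0.0003,0.0012,0],2],
    [[0.0003,0.0012,0],2]
  ]
}}

```text
time_s: 23.47
tcp_pos: [0.551, -0.0919, 0.0916]
ee_rot: [[-0.87, 0.493, -0.012], [0.493, 0.87, 0.007], [0.014, 0.0, -1.0]]
wrist_force: [-7.1, -10.6, 3.7]
gripper_width: 0.002
gripper_force: 6.5
```

Run:
```python
from nut import *
st()
```

```text
t 23.4667 jig [-32.1  10.1] z 0.0916 toolphi 137.3 rad,tan 30.4 14.3 F [ -7.1 -10.6   3.7] w 0.0015277545517074316
Ft 12.71 Fr 0.99 torque if at TCP 0.372 M [-3.236  1.83   0.02 ] |Mxy| 3.718 gf 6.46
```

{"api": "apply_moves", "payload": {
  "moves": [
    [[0.0003,0.0012,0],2]
  ]
}}

```text
time_s: 23.55
tcp_pos: [0.551, -0.0908, 0.0915]
ee_rot: [[-0.852, 0.523, -0.013], [0.523, 0.852, 0.007], [0.014, -0.001, -1.0]]
wrist_force: [-7.2, -11.5, 5.1]
gripper_width: 0.006
gripper_force: 6.6
```

Run:
```python
from nut import *
st()
```

```text
t 23.55 jig [-31.8  11.2] z 0.0915 toolphi 135.3 rad,tan 30.5 14.5 F [ -7.2 -11.5   5.1] w 0.005585882507953699
Ft 13.59 Fr 0.12 torque if at TCP 0.412 M [-3.23   2.068 -0.004] |Mxy| 3.835 gf 6.63
```

{"api": "apply_moves", "payload": {
  "moves": [
    [[0.0003,0.0011,0],2]
  ]
}}

```text
time_s: 23.63
tcp_pos: [0.551, -0.0897, 0.0915]
ee_rot: [[-0.833, 0.553, -0.013], [0.553, 0.833, 0.007], [0.015, -0.002, -1.0]]
wrist_force: [-7.6, -11.7, 4.6]
gripper_width: 0.004
gripper_force: 6.8
```

Run:
```python
from nut import *
st()
```

```text
t 23.6333 jig [-31.5  12.2] z 0.0915 toolphi 133.3 rad,tan 30.5 14.6 F [ -7.6 -11.7   4.6] w 0.004417942625934107
Ft 13.9 Fr -0.13 torque if at TCP 0.426 M [-3.298  2.167  0.011] |Mxy| 3.946 gf 6.77
```

Estimates agree on about 37 N of clamping, with Ft 13.9 N, so it's firm. I'll back off and let go.

{"api": "apply_moves", "payload": {
  "moves": [
    [[0,-0.003,0],0],
    [[0,-0.004,0],0],
    [[0,0,-0.01],0],
    [[0,0,-0.02],0],
    [[0,0,-0.03],0]
  ]
}}

```text
time_s: 24.05
tcp_pos: [0.5512, -0.0926, 0.1509]
ee_rot: [[-0.835, 0.55, -0.006], [0.55, 0.835, 0.011], [0.011, 0.006, -1.0]]
wrist_force: [0.5, -0.1, 0.7]
gripper_width: 0.007
gripper_force: 0.0
```

{"api": "apply_moves", "payload": {
  "moves": [
    [[0,0,-0.035],0],
    [[0.03,0,-0.035],0],
    [[0.035,0,-0.02],0],
    [[0.035,0,0],0],
    [[0.02,0,0],0]
  ]
}}

```text
time_s: 24.47
tcp_pos: [0.4535, -0.028, 0.2419]
ee_rot: [[-0.835, 0.55, 0.004], [0.55, 0.835, 0.013], [0.004, 0.013, -1.0]]
wrist_force: [-0.1, 0.1, -0.5]
gripper_width: 0.004
gripper_force: 0.0
```

{"api": "apply_moves", "payload": {
  "moves": [
    [[0,0,0],0],
    [[0,0,0],0]
  ]
}}

```text
time_s: 24.63
tcp_pos: [0.4548, -0.0285, 0.2409]
ee_rot: [[-0.836, 0.548, 0.002], [0.548, 0.836, 0.012], [0.005, 0.011, -1.0]]
wrist_force: [0.5, -0.2, 0.7]
gripper_width: 0.007
gripper_force: 0.0
```

Run:
```python
from nut import *
s,y=state(0)
Q=imaging.capture("side")
cv2.imwrite("pics/f.png",cv2.resize(Q["frame"][180:360,230:470],(800,600),interpolation=2))
print((proj(Q,[*J2W(-62,0),.045])-[230,180])*3.333)
```

```text
t 24.6333 jig [-111.3   93.7] z 0.2409 toolphi 133.5 rad,tan 144.6 16.1 F [ 0.5 -0.2  0.7] w 0.006813927225873487
[327.7640458  376.43228117]
```

View pics/f.png

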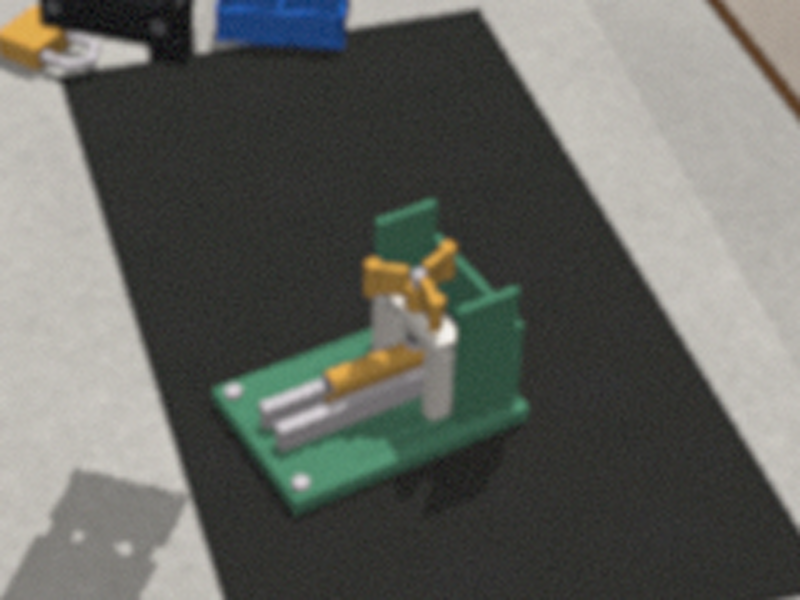

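The cylinder's rear end is at (328,378), matching the computed home position of (328,376). The nut stands where I left it and the robot is clear of everything. Handing in.

```bash
python3 -c "
from station import r
print(r.finish_job())"
```

```text
the job is handed in; nothing more can be done
None
```

I pushed the cylinder home against the stop, tightened the nut to about 37 N of clamping (my estimate; firm is 30, overtight 55), and let go. However, on the first approach to the nut the closed fingers pressed on what I judged to be the top of the guard's cheek, at about 62 N for under half a second, which may count against "do not lean on the guard".

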